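# Move the row of gift packs to the display rack in reverse order

### The job

Four wrapped packs stand on edge in a row in the plywood stock rack. Move them all to the empty display rack in reverse order, since customers see that rack from the far side: as you see it, the pack that is furthest left in the stock rack goes in the furthest-right slot of the display rack, and so on to the last. Leave each pack standing upright on its long narrow edge, flat on the floor of its own slot, midway along it and square in it.

Things in the scene. Friction and masses are not known exactly. Their poses are not given: they have to be found in the camera images.
- stripe_bar: wrapped praline bar, plain orange and brown lengthwise stripes, no bow; 190 long (x), 51 thick (y), 67 high (z) (mm), 0.2 kg. It stands on its long narrow edge; grasp it from above across its thickness (closing along its y). Origin at the centre of its underside, z up.
- dot_bar: wrapped praline bar, white paper with violet dots and a flat red ribbon, no bow; 184 long (x), 48 thick (y), 69 high (z) (mm), 0.2 kg. It stands on its long narrow edge; grasp it from above across its thickness (closing along its y). Origin at the centre of its underside, z up.
- dark_slab: dark grey cellophane slab pack with a flat yellow ribbon; body 168 long (x), 40 thick (y), 86 high (z), with soft wrapper ends to 190 long and 96 high (mm), 0.2 kg. It stands on its long narrow edge; grasp it from above across its thickness (closing along its y). Origin at the centre of its underside, z up.
- pale_slab: pale blue-white dotted cellophane slab pack with a flat ribbon; body 154 long (x), 40 thick (y), 81 high (z), with soft wrapper ends to 182 long and 89 high (mm), 0.2 kg. It stands on its long narrow edge; grasp it from above across its thickness (closing along its y). Origin at the centre of its underside, z up.
- trough_0: the plywood trough of the stock rack in which stripe_bar starts (all four troughs look alike and are fixed). Open-topped, outside 222 x 80 x 24 mm, walls 5 mm, floor 5 mm thick, so the pack inside has a few mm of play; rim 32 mm above the table. Origin at the centre of its underside, 8 mm above the table; x along the trough, z up.
- trough_1: the plywood trough of the stock rack in which dot_bar starts (all four troughs look alike and are fixed). Open-topped, outside 222 x 80 x 24 mm, walls 5 mm, floor 5 mm thick, so the pack inside has a few mm of play; rim 32 mm above the table. Origin at the centre of its underside, 8 mm above the table; x along the trough, z up.
- trough_2: the plywood trough of the stock rack in which dark_slab starts (all four troughs look alike and are fixed). Open-topped, outside 222 x 80 x 24 mm, walls 5 mm, floor 5 mm thick, so the pack inside has a few mm of play; rim 32 mm above the table. Origin at the centre of its underside, 8 mm above the table; x along the trough, z up.
- trough_3: the plywood trough of the stock rack in which pale_slab starts (all four troughs look alike and are fixed). Open-topped, outside 222 x 80 x 24 mm, walls 5 mm, floor 5 mm thick, so the pack inside has a few mm of play; rim 32 mm above the table. Origin at the centre of its underside, 8 mm above the table; x along the trough, z up.
- stock_rack: stock rack: plywood carrier 240 (x) x 392 (y) mm with the four troughs side by side along its y, at +138, +46, -46, -138 mm; fixed on the left or right half of the table, slightly turned. Origin: centre of its underside, on the table; +y to its left end as the robot sees it, x away from the robot.
- display_rack: display rack, pale wood, 240 (x) x 392 (y) mm, empty, fixed on the other half, slightly turned. Four slots side by side, centres at x = 0, y = +138, +46, -46, -138 mm; each 70 to 73 mm wide (y), 218 long (x); floor 12 mm, divider tops 30 mm above the table. Origin: centre of its underside, on the table; +y to its left end as the robot sees it, x away from the robot.
Mind the look-alikes: they are no part of the job. Leave any turquoise look-alike of the pale_slab alone.

How it is judged:
By the outcome, as a careful person would: the job done as asked, in the order asked, and still so for the second after the job is handed in, with the robot touching nothing.
It also fails if it takes over 120 s, if anything falls off the work surface, if the arm or the gripper's body presses on something with over 40 N, if the wrist force passes 120 N, or if a joint passes its speed limit or range.

### The arm

A 6-joint arm with a two-finger parallel gripper is mounted at the origin on a cart in front of the work surface, level with it; the furniture and walls round the work are solid. World frame = base frame: x ahead of the robot, y to its left, z up, the work surface at z = 0. Lengths are in m, angles in degrees, forces in N, time in s.
With the tool pointing down it reaches from about 0.4 to 0.825 m from the base axis. Payload 7 kg.
Tool frame: the origin (TCP) lies midway between the tips of the shut fingers; the grasp point (between the pads) lies 19 mm behind it; z points along the fingers, y is the line along which they close (so a half turn about z gives the same grasp; the last joint's range is limited). The gripper opens to 88 mm and grips with 3 to 60 N. Pads are 19 mm wide; open, the fingers measure 130 mm over their backs; the gripper's body (78 mm by 193 mm) begins 47 mm behind the grasp point.
Start: joints at [88.757, 20.546, 0.682, 0, -70.136, -16.507], TCP at [0.206, 0.643, 0.227] pointing down, gripper open.
Joint ranges: [-176.03, 176.03], [-82.01, 121.73], [-58.28, 71.71], [-173.87, 95.51], [-174.79, -0.11], [-173.66, 173.66]. Speed limits (degrees/s): [136.94, 136.94, 172.46, 180, 180, 180].

### API

Orientations are given as [roll, pitch, yaw] about the fixed x, y, z axes, in that order (R = Rz(yaw) Ry(pitch) Rx(roll)).
In Python, from plant import ctrl gives the robot as it stands. The module is installed in compiled form; this text tells all that it offers.
- The arm moves only by the tool send_rows, never from a script. Its argument "plan" is a list that holds one entry, the list of rows, each a list of 6 numbers: the shift along the tool's x, y, z in parts of the range, where 1.0 means 100 cm, then the turn, a rotation vector about the tool's x, y, z in normalised numbers (1 is 120 degrees). A call has 1 to 8 rows; each row is the pose to reach, as a shift and turn from the pose commanded when the call began, along the tool's axes at that moment; what a row does not reach only later rows make up. A row lasts 1/12 s, in which the tool goes at most 41.7 mm and 7.16 degrees, less where a joint would pass 70% of its speed; a pose out of reach is approached as far as the arm can. A shift or turn number past 1, either way, is cut back to 1. A call with a gripper value outside its range is refused whole. "fingers" is the opening, from 0 (shut) to 1 (fully open), set as the call begins (left out, the last holds). The fingers move at their own pace and stop on an object; the grip force is fixed at half the most. Time passes only in rows, so rows that repeat a pose let the fingers close. It gives the time, the measured TCP pose, the force, the opening and the grip force at its end, in the units of the state.
- ctrl.get_obs(): the state, without advancing time (a new reading comes with each control period).
- ctrl.snapshot(name): name is "scene" or "top" or "wrist"; returns a dict with "img" (480x640x3 uint8, red, green, blue), "K" (3x3 intrinsics, pixels), "pose" (4x4, takes a point from camera to world coordinates). Camera axes: x right, y down, z forward; pixel columns grow to the right and rows downward; lengths in m; the calibration is good to about 2 mm. A picture is of the moment at which its call begins. There is no depth.
- ctrl.close_job(): hands the job in; it is judged then, once.
The state is a dict: "clock": time; "joint_pos": joint angles; "qvel": joint speeds; "tau": joint torques, N m; "tool_pos": TCP position; "orientation": TCP orientation; "force": force on the tool from outside, world axes, zero at the start; "moment": the same for the moment, N m; "opening": finger opening in m; "gripper_force": force on a finger pad.
Only numpy, scipy, OpenCV 4.12 (cv2) and the standard library are available. Lean on these libraries where they do the work, as an engineer would, in place of code of your own. Each camera call takes 0.05 s, during which the arm holds its last target. There are 200 camera calls.

## Working session

There is one attempt and no reset: what is moved stays moved. The work goes in short steps, Python scripts to look and compute and a tool call to move; the robot and the scene stay as the last step left them, time stands still between calls to the robot, and variables do not carry over. Pictures are saved under pics/ and viewed, at most 14 in all, crops included, and the job is handed in when it is done.

Besides the shell and the picture viewer there is one more tool, called after "Call:" as name(argument=value, ...) on one line, values as JSON. send_rows: Moves the arm, as the interface text tells. Its arguments: {"type":"object","properties":{"plan":{"type":"array","items":{"type":"array","items":{"type":"array","items":{"type":"number"}}}},"fingers":{"type":"number"}},"required":["plan"]}

```bash
mkdir -p pics
python3 - <<'E'
from plant import ctrl
import cv2,numpy as np
o=ctrl.get_obs();print({k:np.round(v,3).tolist() for k,v in o.items()})
for n in("scene","top"):
    s=ctrl.snapshot(n);cv2.imwrite(f"pics/{n}0.png",s["img"][:,:,::-1]);print(n,s["K"].round(1).tolist(),s["pose"].round(3).tolist())
E
```

```text
{'clock': 0.0, 'joint_pos': [88.759, 20.591, 0.636, -0.02, -70.136, -16.505], 'qvel': [-0.023, 0.102, 0.057, -0.001, -0.073, -0.061], 'tau': [-0.001, -58.271, 29.305, 6.997, 0.007, -0.0], 'tool_pos': [0.206, 0.642, 0.226], 'orientation': [179.908, -0.008, -17.753], 'force': [-0.107, 0.2, 0.359], 'moment': [-0.009, 0.017, -0.029], 'gripper_force': 0.0, 'opening': 0.088}
scene [[543.0, 0.0, 317.2], [0.0, 543.0, 236.4], [0.0, 0.0, 1.0]] [[0.636, -0.4, 0.66, -0.744], [-0.772, -0.332, 0.543, -1.066], [0.002, -0.854, -0.52, 0.991], [0.0, 0.0, 0.0, 1.0]]
top [[530.8, 0.0, 317.7], [0.0, 530.8, 245.7], [0.0, 0.0, 1.0]] [[-0.027, -0.996, 0.081, 0.326], [-1.0, 0.027, -0.001, -0.1], [-0.001, -0.081, -0.997, 1.592], [0.0, 0.0, 0.0, 1.0]]
```

View pics/top0.png

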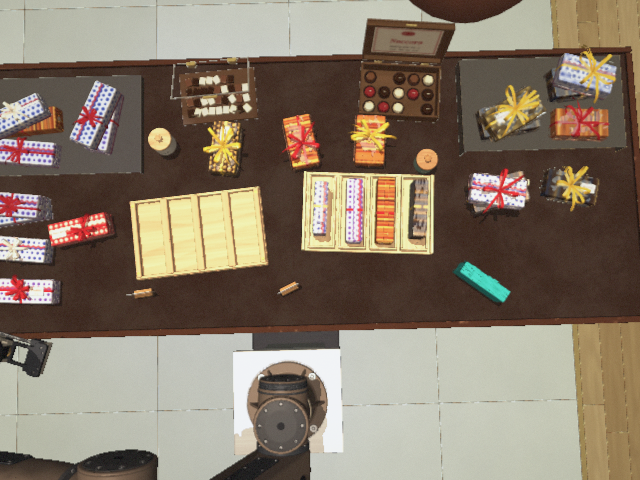

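View pics/scene0.png

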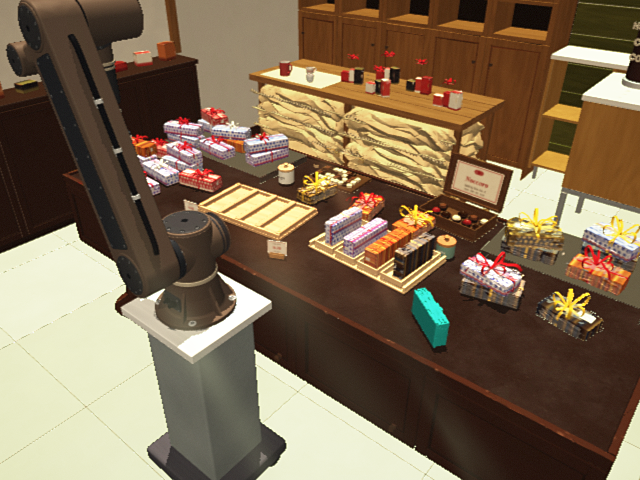

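The top view shows the display rack (empty) at u 130–268, v 187–278. The stock rack is at u 302–434, v 172–254, with pale (319,208), dot (354,210), stripe (385,210) and dark (418,208). The turquoise decoy is at (482,282). Next I'll measure the racks from this view.

```bash
cat > h.py <<'E'
import numpy as np,cv2
from scipy.spatial.transform import Rotation as R
from plant import ctrl
def ray(s,uv,z):
    uv=np.atleast_2d(np.float64(uv)); d=np.c_[uv,np.ones(len(uv))]@np.linalg.inv(s["K"]).T@s["pose"][:3,:3].T
    c=s["pose"][:3,3]; return c+d*((z-c[2])/d[:,2])[:,None]
def proj(s,P):
    p=(np.atleast_2d(P)-s["pose"][:3,3])@s["pose"][:3,:3]; q=p@s["K"].T; return q[:,:2]/q[:,2:]
def shift(p0,yaw0,p1,yaw1):
    "tool-frame shift cm and turn about tool z, tool pointing down"
    M=R.from_euler("xyz",[180,0,yaw0],degrees=True)
    return (M.inv().apply(np.subtract(p1,p0))*100).round(2).tolist(), round(-(yaw1-yaw0),2)
def obs():
    o=ctrl.get_obs(); print("t",round(o["clock"],2),"p",o["tool_pos"].round(4) if hasattr(o["tool_pos"],'round') else o["tool_pos"],"rpy",np.round(o["orientation"],2),"q",np.round(o["joint_pos"],0),"F",np.round(o["force"],1),"op",round(o["opening"],4)); return o
E
python3 - <<'E'
from h import *
s=ctrl.snapshot("top");hsv=cv2.cvtColor(s["img"],cv2.COLOR_RGB2HSV)
m=cv2.inRange(hsv,(15,30,150),(35,170,255))
for n,(a,b) in dict(display=((120,180),(280,285)),stock=((295,165),(440,260))).items():
    mm=np.zeros_like(m);mm[a[1]:b[1],a[0]:b[0]]=m[a[1]:b[1],a[0]:b[0]]
    mm=cv2.morphologyEx(mm,cv2.MORPH_OPEN,np.ones((3,3)))
    pts=np.argwhere(mm)[:,::-1]
    W=ray(s,pts,0.028)[:,:2]
    r=cv2.minAreaRect(W.astype(np.float32)*1000);print(n,len(pts),r,cv2.boxPoints(r).round(0).tolist())
for n,uv in dict(pale=(319,208),dot=(354,210),stripe=(385,210),dark=(418,208)).items(): print(n,ray(s,uv,.09).round(3))
obs()
E
```

```text
display 9852 ((501.8998718261719, 251.292236328125), (235.79734802246094, 387.7981262207031), 5.269386291503906) [[367.0, 434.0], [402.0, 47.0], [637.0, 69.0], [601.0, 455.0]]
stock 6314 ((561.5635986328125, -252.51710510253906), (390.1666259765625, 265.8246765136719), 87.46936798095703) [[420.0, -442.0], [686.0, -453.0], [703.0, -63.0], [437.0, -52.0]]
pale [[ 0.556 -0.109  0.09 ]]
dot [[ 0.547 -0.208  0.09 ]]
stripe [[ 0.545 -0.297  0.09 ]]
dark [[ 0.548 -0.391  0.09 ]]
t 0.15 p [0.2057 0.6425 0.2259] rpy [ 1.7993e+02 -1.0000e-02 -1.7760e+01] q [ 89.  21.   1.  -0. -70. -17.] F [-0.2  0.4  0.3] op 0.0875
```

Run:
```python
from h import *
s=ctrl.snapshot("wrist");o=obs();c=s["pose"];M=R.from_euler("xyz",o["orientation"],degrees=True).as_matrix()
print("cam in tool",(M.T@(c[:3,3]-o["tool_pos"])).round(3),(M.T@c[:3,:3]).round(2).tolist(),s["K"].round(0).tolist())
print(shift([.2057,.6425,.2259],-17.76,[.48,.25,.36],5.3))
```

```text
t 0.2 p [0.2057 0.6426 0.226 ] rpy [ 1.7994e+02 -1.0000e-02 -1.7750e+01] q [ 89.  21.   1.  -0. -70. -17.] F [-0.3 -0.4  0.3] op 0.0873
cam in tool [ 0.071 -0.001 -0.158] [[0.0, -0.96, -0.26], [1.0, 0.0, 0.0], [-0.0, -0.26, 0.96]] [[381.0, 0.0, 322.0], [0.0, 381.0, 240.0], [0.0, 0.0, 1.0]]
([38.1, 29.01, -13.41], -23.06)
```

The manual's scale: shifts go in shares of 100 cm and turns go in shares of 120 degrees. Converting my numbers, 19 cm is 0.19, 14.5 cm is 0.145, -15 degrees is -0.125.

Call:
send_rows(plan=[[[0.19, 0.145, -0.08, 0, 0, -0.125], [0.19, 0.145, -0.08, 0, 0, -0.125], [0.19, 0.145, -0.08, 0, 0, -0.125], [0.19, 0.145, -0.08, 0, 0, -0.125], [0.19, 0.145, -0.08, 0, 0, -0.125], [0.19, 0.145, -0.08, 0, 0, -0.125], [0.19, 0.145, -0.08, 0, 0, -0.125], [0.19, 0.145, -0.08, 0, 0, -0.125]]], fingers=0.75)

```text
clock: 0.87
tool_pos: [0.3439, 0.4455, 0.3081]
orientation: [-179.8, -0.0, -2.9]
force: [0.2, 0.3, -0.2]
opening: 0.0657
gripper_force: 0.0
```

Run:
```python
from h import *
o=obs()
print(shift(o["tool_pos"],o["orientation"][2],[.48,.25,.36],5.3))
```

```text
t 0.87 p [0.3439 0.4455 0.3081] rpy [-1.7984e+02 -5.0000e-02 -2.9200e+00] q [ 72.   7.  -6.   0. -76.  15.] F [ 0.2  0.3 -0.2] op 0.0657
([14.59, 18.83, -5.19], np.float64(-8.22))
```

Converted, 18.8 cm is 0.188, 14.5 cm is 0.145, -8 degrees is -0.0667.

Call:
send_rows(plan=[[[0.145, 0.188, -0.052, 0, 0, -0.0667], [0.145, 0.188, -0.052, 0, 0, -0.0667], [0.145, 0.188, -0.052, 0, 0, -0.0667], [0.145, 0.188, -0.052, 0, 0, -0.0667], [0.145, 0.188, -0.052, 0, 0, -0.0667], [0.145, 0.188, -0.052, 0, 0, -0.0667], [0.145, 0.188, -0.052, 0, 0, -0.0667], [0.145, 0.188, -0.052, 0, 0, -0.0667]]])

```text
clock: 1.53
tool_pos: [0.479, 0.2516, 0.3581]
orientation: [180.0, 0.0, 5.1]
force: [-0.3, 0.6, -0.6]
opening: 0.0656
gripper_force: 0.0
```

Run:
```python
from h import *
o=obs();s=ctrl.snapshot("wrist");cv2.imwrite("pics/w1.png",s["img"][:,:,::-1]);np.savez("w1.npz",**s)
print(shift(o["tool_pos"],o["orientation"][2],[.53,-.25,.36],-2))
```

```text
t 1.53 p [0.479  0.2516 0.3581] rpy [1.7999e+02 3.0000e-02 5.1100e+00] q [ 48.   4.  -3.  -0. -82.  47.] F [-0.3  0.6 -0.6] op 0.0656
([0.61, 50.41, -0.19], np.float64(7.11))
```

View pics/w1.png

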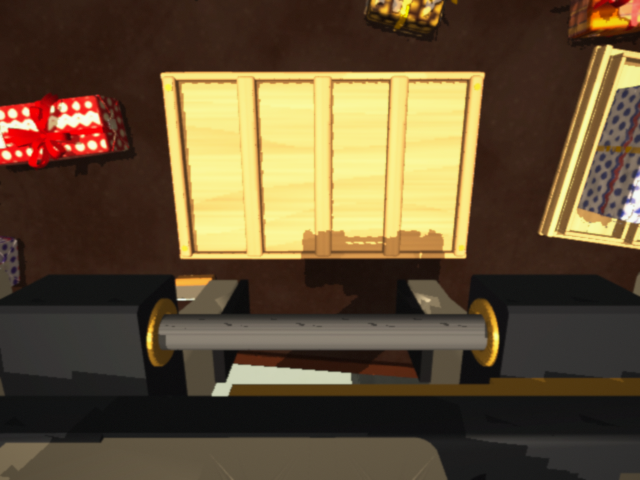

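The wrist view shows the whole display rack, with corners at about (163,73), (484,73), (466,258) and (182,257). Next I'll measure it and then look over the stock rack.

Run:
```python
from h import *
s=np.load("w1.npz");hsv=cv2.cvtColor(s["img"],cv2.COLOR_RGB2HSV)
m=cv2.inRange(hsv,(10,25,110),(40,200,255));m[264:]=0;m[:,:150]=0;m[:,500:]=0
n,l,st,ce=cv2.connectedComponentsWithStats(m);i=1+st[1:,4].argmax();c=np.argwhere(l==i)[:,::-1]
W=ray(s,c,.030)[:,:2]*1000;r=cv2.minAreaRect(W.astype(np.float32));print(st[i],r,cv2.boxPoints(r).round(1).tolist())
q=np.float32([[163,73],[484,73],[466,258],[182,257]]);print((ray(s,q,.03)*1000).round(1).tolist())
```

```text
[  160    71   325   189 57110] ((505.84869384765625, 254.5820770263672), (233.37977600097656, 384.5741882324219), 5.189977645874023) [[372.20001220703125, 435.5], [407.0, 52.5], [639.5, 73.5999984741211], [604.7000122070312, 456.6000061035156]]
[[602.9, 452.3, 30.0], [636.8, 74.7, 30.0], [408.1, 52.5, 30.0], [375.6, 431.8, 30.0]]
```

Converted, 50 cm is 0.5, 25 cm is 0.25, 7 degrees is 0.0583.

Call:
send_rows(plan=[[[0.003, 0.25, 0, 0, 0, 0.0292], [0.003, 0.25, 0, 0, 0, 0.0292], [0.003, 0.25, 0, 0, 0, 0.0292], [0.003, 0.25, 0, 0, 0, 0.0292], [0.003, 0.25, 0, 0, 0, 0.0292], [0.006, 0.5, 0, 0, 0, 0.0583], [0.006, 0.5, 0, 0, 0, 0.0583], [0.006, 0.5, 0, 0, 0, 0.0583]]])

```text
clock: 2.25
tool_pos: [0.5128, -0.0796, 0.358]
orientation: [-180.0, 0.0, -1.6]
force: [0.4, 0.2, 0.7]
opening: 0.0655
gripper_force: 0.0
```

Run:
```python
from h import *
o=obs()
print(shift(o["tool_pos"],o["orientation"][2],[.52,-.25,.36],-2))
```

```text
t 2.25 p [ 0.5128 -0.0796  0.358 ] rpy [-1.7999e+02  4.0000e-02 -1.6100e+00] q [ 13.   2.  -6.  -0. -82.  76.] F [0.4 0.2 0.7] op 0.0655
([1.2, 17.02, -0.2], np.float64(0.39))
```

Converted, 17 cm is 0.17, 1.2 cm is 0.012, 0.4 degrees is 0.0033.

Call:
send_rows(plan=[[[0.012, 0.17, -0.002, 0, 0, 0.0033], [0.012, 0.17, -0.002, 0, 0, 0.0033], [0.012, 0.17, -0.002, 0, 0, 0.0033], [0.012, 0.17, -0.002, 0, 0, 0.0033], [0.012, 0.17, -0.002, 0, 0, 0.0033], [0.012, 0.17, -0.002, 0, 0, 0.0033], [0.012, 0.17, -0.002, 0, 0, 0.0033]]])

```text
clock: 2.83
tool_pos: [0.5201, -0.2486, 0.3595]
orientation: [-180.0, 0.1, -2.1]
force: [-0.2, 0.9, 0.1]
opening: 0.0658
gripper_force: 0.0
```

Run:
```python
from h import *
o=obs();s=ctrl.snapshot("wrist");cv2.imwrite("pics/w2.png",s["img"][:,:,::-1]);np.savez("w2.npz",**s)
```

```text
t 2.83 p [ 0.5201 -0.2486  0.3595] rpy [-1.7996e+02  1.0000e-01 -2.1300e+00] q [ -6.   8.   1.  -0. -83.  94.] F [-0.2  0.9  0.1] op 0.0658
```

View pics/w2.png

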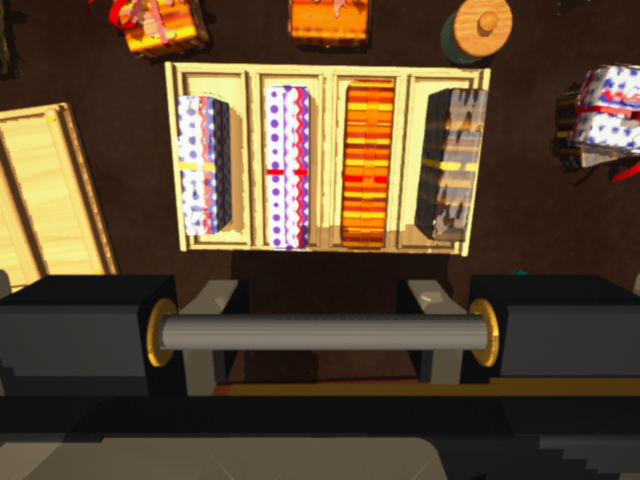

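The wrist view shows pale (198,165), dot (288,167), stripe (367,164) and dark (455,165), left to right. Candidates for confusion are the bowed gifts at (160,25), (330,20) and (610,110), and the turquoise piece at (520,272). None of these stand in the rack, so I choose the four in the troughs and check them in one close crop.

Run:
```python
from h import *
s=np.load("w2.npz");c=s["img"][55:262,160:500,::-1];cv2.imwrite("pics/c2.png",cv2.resize(c,(782,476),interpolation=cv2.INTER_CUBIC))
```

```text
(no output)
```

View pics/c2.png

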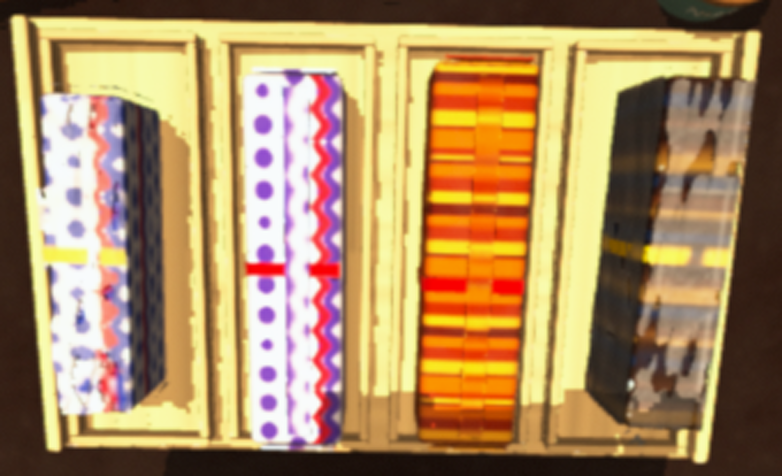

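Run:
```python
from h import *
s=np.load("w2.npz")
def W(c,z): return ray(s,np.float64(c)/2.3+[160,55],z)[:,:2]*1000
rk=W([[12,16],[760,33],[708,460],[50,450]],.030)
print("rack",rk.round(1).tolist(),rk.mean(0).round(1), "yaw",[np.degrees(np.arctan2(*(a)[::-1])).round(2) for a in (rk[0]-rk[3],rk[1]-rk[2])], np.degrees(np.arctan2(rk[0]-rk[1],1)[0]), "edge",[np.linalg.norm(rk[i]-rk[(i+1)%4]).round(1) for i in range(4)],
 "yaw y-edges",[np.degrees(np.arctan2(-(a[0]),a[1])).round(2) for a in (rk[0]-rk[1],rk[3]-rk[2])])
T=dict(pale=([[42,95],[122,97],[130,412],[62,410]],.094),dot=([[244,75],[337,74],[338,445],[256,446]],.082),stripe=([[432,65],[538,65],[517,443],[423,443]],.080),dark=([[667,78],[755,80],[705,428],[632,425]],.099))
for n,(c,z) in T.items():
    w=W(c,z);f=(w[0]+w[1])/2;b=(w[2]+w[3])/2
    print(n,"c",w.mean(0).round(1),"len",np.linalg.norm(f-b).round(1),"yaw",np.degrees(np.arctan2(*(f-b)[::-1])).round(2),"wid",np.linalg.norm(w[0]-w[1]).round(1),np.linalg.norm(w[3]-w[2]).round(1))
```

```text
rack [[679.8, -68.7], [657.7, -451.3], [427.9, -439.6], [448.1, -56.8]] [ 553.4 -254.1] yaw [np.float64(-2.95), np.float64(-2.93)] 87.40672795029957 edge [np.float64(383.3), np.float64(230.1), np.float64(383.4), np.float64(232.0)] yaw y-edges [np.float64(-3.3), np.float64(-3.03)]
pale c [ 560.1 -113.6] len 147.9 yaw -4.47 wid 36.3 33.9
dot c [ 551.  -209.6] len 179.9 yaw -2.48 wid 43.2 42.6
stripe c [ 550.2 -299.8] len 183.5 yaw -2.6 wid 49.3 49.0
dark c [ 549.7 -397.3] len 161.2 yaw -3.71 wid 39.4 36.4
```

```bash
cat >> h.py <<'E'
def go(*t):
    o=obs()
    for p in t: print(p,shift(o["tool_pos"],o["orientation"][2],p[:3],p[3]))
E
python3 - <<'E'
from h import *
go([.559,-.111,.20,-3.7])
E
```

```text
t 2.88 p [ 0.5201 -0.2481  0.3599] rpy [-1.7997e+02  6.0000e-02 -2.0600e+00] q [ -6.   8.   1.  -0. -83.  94.] F [-0.5  0.1  0.8] op 0.0658
[0.559, -0.111, 0.2, -3.7] ([3.39, -13.84, 15.99], np.float64(1.64))
```

Converted, 16 cm is 0.16, -13.8 cm is -0.138, 1.6 degrees is 0.0133.

Call:
send_rows(plan=[[[0.034, -0.138, 0.1, 0, 0, 0.0133], [0.034, -0.138, 0.16, 0, 0, 0.0133], [0.034, -0.138, 0.16, 0, 0, 0.0133], [0.034, -0.138, 0.16, 0, 0, 0.0133], [0.034, -0.138, 0.16, 0, 0, 0.0133], [0.034, -0.138, 0.16, 0, 0, 0.0133], [0.034, -0.138, 0.16, 0, 0, 0.0133], [0.034, -0.138, 0.16, 0, 0, 0.0133]]], fingers=0.75)

```text
clock: 3.55
tool_pos: [0.5592, -0.1116, 0.2013]
orientation: [180.0, -0.0, -3.5]
force: [-0.4, -0.1, -0.3]
opening: 0.0656
gripper_force: 0.0
```

Run:
```python
from h import *
s=ctrl.snapshot("wrist");cv2.imwrite("pics/w3.png",s["img"][:,:,::-1])
go([.559,-.111,.066,-3.7])
```

```text
t 3.6 p [ 0.5596 -0.1123  0.2021] rpy [ 1.7999e+02 -1.2000e-01 -3.6200e+00] q [  8.  12. -15.   0. -63.  78.] F [ 1.1  0.4 -0. ] op 0.0659
[0.559, -0.111, 0.066, -3.7] ([-0.07, -0.13, 13.61], np.float64(0.08))
```

View pics/w3.png

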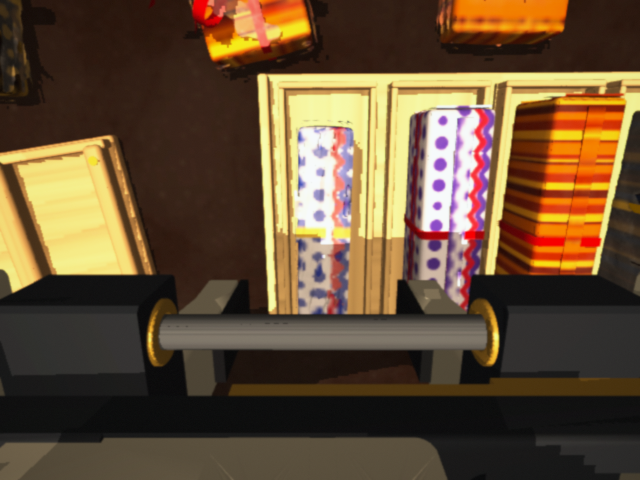

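The wrist view shows the pale pack centred at u≈325 between the fingers, with its far end at v≈127 and its ribbon at v≈232. I'll check its x and then descend.

Run:
```python
from h import *
s=ctrl.snapshot("wrist");print((ray(s,[[298,127],[352,127],[297,232],[351,232]],.094)*1000).round(0).tolist())
```

```text
[[637.0, -100.0, 94.0], [635.0, -136.0, 94.0], [565.0, -93.0, 94.0], [562.0, -132.0, 94.0]]
```

Converted, 13.6 cm is 0.136, 12.5 cm is 0.125.

Call:
send_rows(plan=[[[-0.001, -0.001, 0.03, 0, 0, 0], [-0.001, -0.001, 0.06, 0, 0, 0], [-0.001, -0.001, 0.09, 0, 0, 0], [-0.001, -0.001, 0.11, 0, 0, 0], [-0.001, -0.001, 0.125, 0, 0, 0], [-0.001, -0.001, 0.136, 0, 0, 0], [-0.001, -0.001, 0.136, 0, 0, 0], [-0.001, -0.001, 0.136, 0, 0, 0]]])

```text
clock: 4.32
tool_pos: [0.5584, -0.1125, 0.0654]
orientation: [180.0, -0.1, -3.8]
force: [0.3, 0.6, 0.7]
opening: 0.0655
gripper_force: 0.0
```

Call:
send_rows(plan=[[[0, 0, 0, 0, 0, 0], [0, 0, 0, 0, 0, 0], [0, 0, 0, 0, 0, 0], [0, 0, 0, 0, 0, 0], [0, 0, 0, 0, 0, 0], [0, 0, 0, 0, 0, 0], [0, 0, 0, 0, 0, 0], [0, 0, 0, 0, 0, 0]]], fingers=0.2)

```text
clock: 4.98
tool_pos: [0.5582, -0.112, 0.0651]
orientation: [180.0, -0.0, -3.7]
force: [-0.9, 1.4, 6.0]
opening: 0.0394
gripper_force: 29.9
```

Converted, -14 cm is -0.14, -12 cm is -0.12.

Call:
send_rows(plan=[[[0, 0, -0.01, 0, 0, 0], [0, 0, -0.03, 0, 0, 0], [0, 0, -0.06, 0, 0, 0], [0, 0, -0.09, 0, 0, 0], [0, 0, -0.12, 0, 0, 0], [0, 0, -0.14, 0, 0, 0], [0, 0, -0.14, 0, 0, 0], [0, 0, -0.14, 0, 0, 0]]])

```text
clock: 5.65
tool_pos: [0.5582, -0.1119, 0.2059]
orientation: [-180.0, -0.1, -3.8]
force: [0.5, 1.1, -2.8]
opening: 0.0397
gripper_force: 29.9
```

Run:
```python
from h import *
go([.5175,.117,.20,5.2])
```

```text
t 5.65 p [ 0.5582 -0.1119  0.2059] rpy [-1.7995e+02 -1.4000e-01 -3.7700e+00] q [  8.  11. -15.  -0. -64.  78.] F [ 0.5  1.1 -2.8] op 0.0397
[0.5175, 0.117, 0.2, 5.2] ([-5.56, -22.58, 0.59], np.float64(-8.97))
```

Converted, -22.6 cm is -0.226, -20 cm is -0.2, -9 degrees is -0.075.

Call:
send_rows(plan=[[[-0.01, -0.04, 0, 0, 0, -0.0167], [-0.02, -0.08, 0, 0, 0, -0.0333], [-0.03, -0.12, 0, 0, 0, -0.05], [-0.04, -0.16, 0.003, 0, 0, -0.0667], [-0.05, -0.2, 0.006, 0, 0, -0.075], [-0.056, -0.226, 0.006, 0, 0, -0.075], [-0.056, -0.226, 0.006, 0, 0, -0.075], [-0.056, -0.226, 0.006, 0, 0, -0.075]]])

```text
clock: 6.32
tool_pos: [0.5155, 0.1182, 0.1971]
orientation: [179.9, 0.2, 5.4]
force: [-0.1, 0.3, -3.0]
opening: 0.0395
gripper_force: 29.9
```

Run:
```python
from h import *
go([.5175,.117,.065,5.2])
s=ctrl.snapshot("wrist");cv2.imwrite("pics/w4.png",s["img"][:,:,::-1])
```

```text
t 6.32 p [0.5155 0.1182 0.1971] rpy [1.7995e+02 1.6000e-01 5.4100e+00] q [ 34.   8. -20.  -0. -62.  61.] F [-0.1  0.3 -3. ] op 0.0395
[0.5175, 0.117, 0.065, 5.2] ([0.18, 0.14, 13.21], np.float64(0.21))
```

View pics/w4.png

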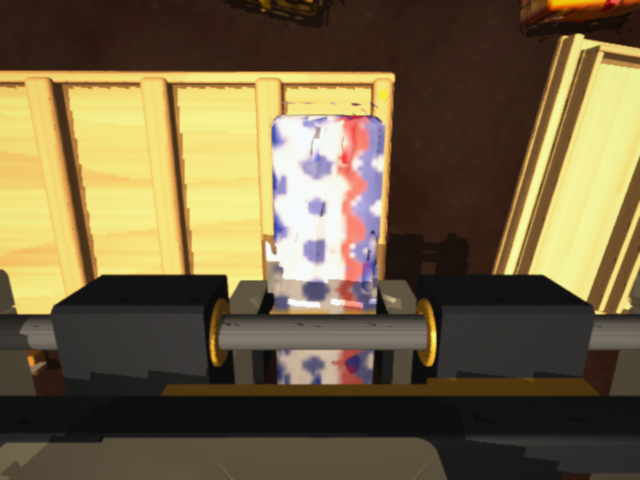

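The wrist view shows the pale pack held square at u≈327. The right slot's inner edges at the far wall are at (283,88) and (373,88), and the pack's far top edge is at v≈116.

Run:
```python
from h import *
s=ctrl.snapshot("wrist")
D=np.array([.505,.2545]);a=np.radians(5.2);M=np.array([[np.cos(a),-np.sin(a)],[np.sin(a),np.cos(a)]])
for z,uv in((.03,[[283,88],[373,88],[275,74],[394,74]]),(.224,[[275,117],[382,117]])):
    w=ray(s,uv,z);print(z,w.round(4).tolist(),"rack frame",((w[:,:2]-D)@M*1000).round(1).tolist())
o=obs();print(((o["tool_pos"][:2]-D)@M*1000).round(1))
```

```text
0.03 [[0.6191, 0.1593, 0.03], [0.6258, 0.0878, 0.03], [0.6288, 0.1663, 0.03], [0.6376, 0.0726, 0.03]] rack frame [[105.0, -105.1], [105.2, -176.9], [115.3, -99.1], [115.6, -193.1]]
0.224 [[0.5908, 0.1411, 0.224], [0.5941, 0.1062, 0.224]] rack frame [[75.2, -120.7], [75.3, -155.8]]
t 6.42 p [0.5161 0.1167 0.1975] rpy [1.7995e+02 1.2000e-01 5.2600e+00] q [ 34.   8. -20.  -0. -62.  61.] F [-0.1  0.1 -2.1] op 0.0398
[  -1.5 -138.3]
```

Converted, 13.2 cm is 0.132, 13 cm is 0.13.

Call:
send_rows(plan=[[[-0.001, 0.001, 0.03, 0, 0, 0], [-0.001, 0.001, 0.06, 0, 0, 0], [-0.001, 0.001, 0.09, 0, 0, 0], [-0.001, 0.001, 0.11, 0, 0, 0], [-0.001, 0.001, 0.125, 0, 0, 0], [-0.001, 0.001, 0.13, 0, 0, 0], [-0.001, 0.001, 0.132, 0, 0, 0], [-0.001, 0.001, 0.132, 0, 0, 0]]])

```text
clock: 7.08
tool_pos: [0.5161, 0.1153, 0.0666]
orientation: [180.0, 0.0, 5.2]
force: [0.6, -0.1, -1.0]
opening: 0.0398
gripper_force: 29.9
```

Run:
```python
from h import *
go([.515,.116,.065,5.2])
```

```text
t 7.08 p [0.5161 0.1153 0.0666] rpy [1.7998e+02 2.0000e-02 5.1900e+00] q [ 34.  16. -29.   0. -44.  61.] F [ 0.6 -0.1 -1. ] op 0.0398
[0.515, 0.116, 0.065, 5.2] ([-0.11, -0.08, 0.16], np.float64(-0.01))
```

Converted, 0.2 cm is 0.002, -0.1 cm is -0.001.

Call:
send_rows(plan=[[[-0.001, -0.001, 0.001, 0, 0, 0], [-0.001, -0.001, 0.002, 0, 0, 0], [-0.001, -0.001, 0.002, 0, 0, 0], [-0.001, -0.001, 0.002, 0, 0, 0]]])

```text
clock: 7.42
tool_pos: [0.515, 0.1172, 0.0652]
orientation: [-180.0, -0.1, 5.3]
force: [0.3, 0.3, -2.2]
opening: 0.0393
gripper_force: 29.9
```

Call:
send_rows(plan=[[[0, 0, 0, 0, 0, 0], [0, 0, 0, 0, 0, 0], [0, 0, 0, 0, 0, 0], [0, 0, 0, 0, 0, 0], [0, 0, 0, 0, 0, 0], [0, 0, 0, 0, 0, 0]]], fingers=0.7)

```text
clock: 7.92
tool_pos: [0.5148, 0.117, 0.0646]
orientation: [-180.0, -0.0, 5.3]
force: [0.5, -0.2, 0.7]
opening: 0.0613
gripper_force: 0.0
```

Converted, -14 cm is -0.14, -12 cm is -0.12.

Call:
send_rows(plan=[[[0, 0, -0.01, 0, 0, 0], [0, 0, -0.03, 0, 0, 0], [0, 0, -0.06, 0, 0, 0], [0, 0, -0.09, 0, 0, 0], [0, 0, -0.12, 0, 0, 0], [0, 0, -0.14, 0, 0, 0], [0, 0, -0.14, 0, 0, 0], [0, 0, -0.14, 0, 0, 0]]])

```text
clock: 8.58
tool_pos: [0.5153, 0.1173, 0.2066]
orientation: [-179.9, -0.2, 5.3]
force: [-0.0, 0.2, -0.7]
opening: 0.0614
gripper_force: 0.0
```

Run:
```python
from h import *
go([.550,-.209,.20,-2.8])
s=ctrl.snapshot("wrist");cv2.imwrite("pics/w5.png",s["img"][:,:,::-1])
```

```text
t 8.58 p [0.5153 0.1173 0.2066] rpy [-179.9    -0.18    5.25] q [ 34.   7. -20.   0. -63.  61.] F [-0.   0.2 -0.7] op 0.0614
[0.55, -0.209, 0.2, -2.8] ([0.46, 32.81, 0.66], np.float64(8.05))
```

View pics/w5.png

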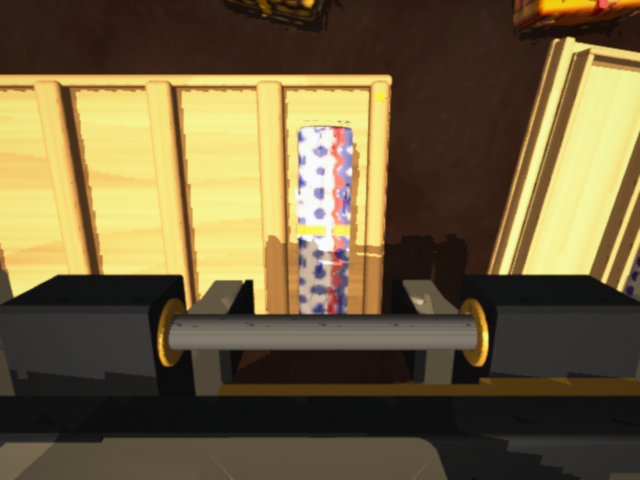

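The pale pack stands square and centred in the rightmost slot (pack at u 298–353, slot at 283–371). The dot bar is next.

Converted, 32 cm is 0.32, 28 cm is 0.28, 8 degrees is 0.0667.

Call:
send_rows(plan=[[[0, 0.04, 0, 0, 0, 0.0083], [0.001, 0.08, 0, 0, 0, 0.0167], [0.002, 0.12, 0, 0, 0, 0.0333], [0.002, 0.16, 0, 0, 0, 0.0417], [0.003, 0.2, 0.003, 0, 0, 0.05], [0.004, 0.24, 0.005, 0, 0, 0.0583], [0.004, 0.28, 0.007, 0, 0, 0.0667], [0.005, 0.32, 0.007, 0, 0, 0.0667]]], fingers=0.75)

```text
clock: 9.3
tool_pos: [0.5478, -0.2031, 0.1959]
orientation: [-180.0, 0.2, -2.8]
force: [2.0, 0.5, 0.6]
opening: 0.0657
gripper_force: 0.0
```

Call:
send_rows(plan=[[[0, 0.008, 0, 0, 0, 0], [0, 0.008, 0, 0, 0, 0], [0, 0.008, 0, 0, 0, 0], [0, 0.008, 0, 0, 0, 0]]])

```text
clock: 9.63
tool_pos: [0.5482, -0.2085, 0.1969]
orientation: [-180.0, 0.1, -2.7]
force: [-0.6, 0.3, 0.1]
opening: 0.0657
gripper_force: 0.0
```

Run:
```python
from h import *
s=ctrl.snapshot("wrist");cv2.imwrite("pics/w6.png",s["img"][:,:,::-1])
go([.550,-.209,.048,-2.8])
```

```text
t 9.68 p [ 0.5484 -0.2082  0.1972] rpy [-1.7999e+02  4.0000e-02 -2.6900e+00] q [ -2.  14. -13.  -0. -63.  89.] F [-0.2  0.8 -0.8] op 0.066
[0.55, -0.209, 0.048, -2.8] ([0.16, 0.07, 14.92], np.float64(0.11))
```

View pics/w6.png

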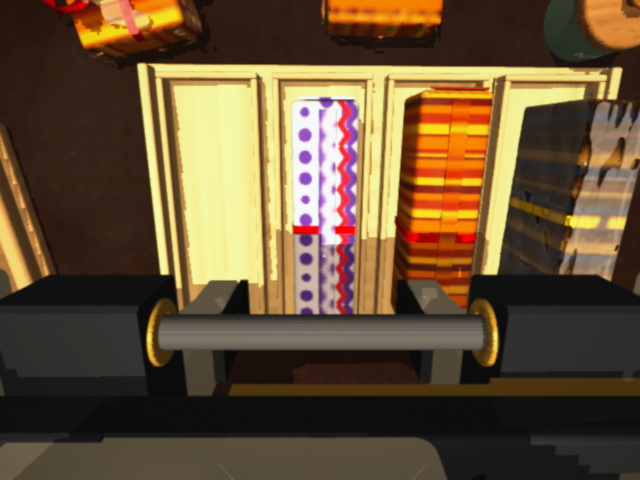

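The dot bar is centred at u≈325, with its far end at v≈100 and its gap to stripe clear. I'll check its midpoint and descend.

Run:
```python
from h import *
s=ctrl.snapshot("wrist");w=ray(s,[[293,101],[356,101]],.082)*1000;print(w.round(1).tolist(),"centre x",w[:,0].mean()-92)
```

```text
[[642.3, -191.6, 82.0], [640.3, -234.2, 82.0]] centre x 549.2992809683146
```

Converted, 14.9 cm is 0.149, 14.2 cm is 0.142.

Call:
send_rows(plan=[[[0.001, 0.001, 0.03, 0, 0, 0], [0.001, 0.001, 0.06, 0, 0, 0], [0.001, 0.001, 0.09, 0, 0, 0], [0.001, 0.001, 0.11, 0, 0, 0], [0.001, 0.001, 0.13, 0, 0, 0], [0.001, 0.001, 0.142, 0, 0, 0], [0.001, 0.001, 0.149, 0, 0, 0], [0.001, 0.001, 0.149, 0, 0, 0]]])

```text
clock: 10.4
tool_pos: [0.5489, -0.2092, 0.0473]
orientation: [-180.0, 0.1, -2.7]
force: [-0.3, 1.0, -0.7]
opening: 0.0655
gripper_force: 0.0
```

Call:
send_rows(plan=[[[0, 0, 0, 0, 0, 0], [0, 0, 0, 0, 0, 0], [0, 0, 0, 0, 0, 0], [0, 0, 0, 0, 0, 0], [0, 0, 0, 0, 0, 0], [0, 0, 0, 0, 0, 0], [0, 0, 0, 0, 0, 0]]], fingers=0.3)

```text
clock: 10.98
tool_pos: [0.5504, -0.2102, 0.0497]
orientation: [-180.0, -0.1, -2.7]
force: [-0.2, 2.9, 4.6]
opening: 0.0484
gripper_force: 30.0
```

Converted, -15 cm is -0.15, -12 cm is -0.12.

Call:
send_rows(plan=[[[0, 0, -0.01, 0, 0, 0], [0, 0, -0.03, 0, 0, 0], [0, 0, -0.06, 0, 0, 0], [0, 0, -0.09, 0, 0, 0], [0, 0, -0.12, 0, 0, 0], [0, 0, -0.15, 0, 0, 0], [0, 0, -0.15, 0, 0, 0], [0, 0, -0.15, 0, 0, 0]]])

```text
clock: 11.65
tool_pos: [0.5503, -0.2105, 0.2011]
orientation: [-180.0, -0.2, -2.8]
force: [-0.4, 0.3, -2.8]
opening: 0.0483
gripper_force: 30.0
```

Run:
```python
from h import *
go([.5067,.2077,.20,5.2])
```

```text
t 11.65 p [ 0.5503 -0.2105  0.2011] rpy [-180.     -0.24   -2.77] q [ -2.  13. -13.   0. -64.  89.] F [-0.4  0.3 -2.8] op 0.0483
[0.5067, 0.2077, 0.2, 5.2] ([-6.37, -41.56, 0.11], np.float64(-7.97))
```

Converted, -31.5 cm is -0.315, -28 cm is -0.28, -8 degrees is -0.0667.

Call:
send_rows(plan=[[[-0.006, -0.04, 0, 0, 0, -0.0083], [-0.012, -0.08, 0, 0, 0, -0.0167], [-0.018, -0.12, 0, 0, 0, -0.025], [-0.024, -0.16, 0, 0, 0, -0.0333], [-0.03, -0.2, 0, 0, 0, -0.0417], [-0.036, -0.24, 0, 0, 0, -0.05], [-0.042, -0.28, 0, 0, 0, -0.0583], [-0.048, -0.315, 0, 0, 0, -0.0667]]])

```text
clock: 12.32
tool_pos: [0.5153, 0.1084, 0.1975]
orientation: [180.0, 0.1, 5.3]
force: [1.1, -0.1, -2.4]
opening: 0.0484
gripper_force: 30.0
```

Converted, -10 cm is -0.1, -7.5 cm is -0.075.

Call:
send_rows(plan=[[[-0.001, -0.04, 0, 0, 0, 0], [-0.002, -0.075, 0, 0, 0, 0], [-0.002, -0.1, 0, 0, 0, 0], [-0.002, -0.1, 0, 0, 0, 0], [-0.002, -0.1, 0, 0, 0, 0], [-0.002, -0.1, 0, 0, 0, 0]]])

```text
clock: 12.82
tool_pos: [0.5048, 0.2055, 0.1975]
orientation: [179.9, 0.1, 5.3]
force: [-0.0, -2.2, -2.3]
opening: 0.0482
gripper_force: 30.0
```

Run:
```python
from h import *
go([.5067,.2077,.05,5.2])
```

```text
t 12.82 p [0.5048 0.2055 0.1975] rpy [1.7993e+02 1.2000e-01 5.2700e+00] q [ 43.  10. -18.  -0. -62.  53.] F [-0.  -2.2 -2.3] op 0.0482
[0.5067, 0.2077, 0.05, 5.2] ([0.21, -0.21, 14.75], np.float64(0.07))
```

Converted, 14.7 cm is 0.147, 14.3 cm is 0.143.

Call:
send_rows(plan=[[[0.002, -0.002, 0.03, 0, 0, 0], [0.002, -0.002, 0.06, 0, 0, 0], [0.002, -0.002, 0.09, 0, 0, 0], [0.002, -0.002, 0.11, 0, 0, 0], [0.002, -0.002, 0.13, 0, 0, 0], [0.002, -0.002, 0.143, 0, 0, 0], [0.002, -0.002, 0.147, 0, 0, 0], [0.002, -0.002, 0.147, 0, 0, 0]]])

```text
clock: 13.48
tool_pos: [0.5069, 0.2065, 0.0505]
orientation: [179.9, 0.1, 5.2]
force: [-0.0, -0.3, -1.3]
opening: 0.0483
gripper_force: 30.0
```

Run:
```python
from h import *
go([.5067,.2077,.048,5.2])
```

```text
t 13.48 p [0.5069 0.2065 0.0505] rpy [1.799e+02 1.300e-01 5.160e+00] q [ 43.  19. -28.  -0. -43.  52.] F [-0.  -0.3 -1.3] op 0.0483
[0.5067, 0.2077, 0.048, 5.2] ([-0.01, -0.12, 0.25], np.float64(-0.04))
```

Converted, 0.2 cm is 0.002, -0.1 cm is -0.001.

Call:
send_rows(plan=[[[0, -0.001, 0.001, 0, 0, 0], [0, -0.001, 0.002, 0, 0, 0], [0, -0.001, 0.002, 0, 0, 0], [0, -0.001, 0.002, 0, 0, 0]]])

```text
clock: 13.82
tool_pos: [0.5077, 0.2095, 0.0503]
orientation: [-180.0, -0.1, 5.3]
force: [0.1, -0.7, -1.6]
opening: 0.0482
gripper_force: 30.0
```

Call:
send_rows(plan=[[[0, 0, 0, 0, 0, 0], [0, 0, 0, 0, 0, 0], [0, 0, 0, 0, 0, 0], [0, 0, 0, 0, 0, 0], [0, 0, 0, 0, 0, 0], [0, 0, 0, 0, 0, 0]]], fingers=0.75)

```text
clock: 14.32
tool_pos: [0.5073, 0.2092, 0.0496]
orientation: [180.0, -0.0, 5.3]
force: [0.9, 0.7, 0.6]
opening: 0.0655
gripper_force: 0.0
```

Converted, -15 cm is -0.15, -12 cm is -0.12.

Call:
send_rows(plan=[[[0, 0, -0.01, 0, 0, 0], [0, 0, -0.03, 0, 0, 0], [0, 0, -0.06, 0, 0, 0], [0, 0, -0.09, 0, 0, 0], [0, 0, -0.12, 0, 0, 0], [0, 0, -0.15, 0, 0, 0], [0, 0, -0.15, 0, 0, 0], [0, 0, -0.15, 0, 0, 0]]])

```text
clock: 14.98
tool_pos: [0.5082, 0.2099, 0.2024]
orientation: [-179.8, -0.2, 5.3]
force: [-0.9, 1.1, -0.4]
opening: 0.0658
gripper_force: 0.0
```

Run:
```python
from h import *
s=ctrl.snapshot("wrist");cv2.imwrite("pics/w7.png",s["img"][:,:,::-1])
go([.549,-.302,.20,-2.8])
```

```text
t 15.03 p [0.5073 0.2093 0.2006] rpy [-1.7992e+02 -8.0000e-02  5.2400e+00] q [ 43.  10. -18.  -0. -63.  52.] F [-0.3 -0.7 -0.8] op 0.0656
[0.549, -0.302, 0.2, -2.8] ([-0.52, 51.3, 0.06], np.float64(8.04))
```

View pics/w7.png

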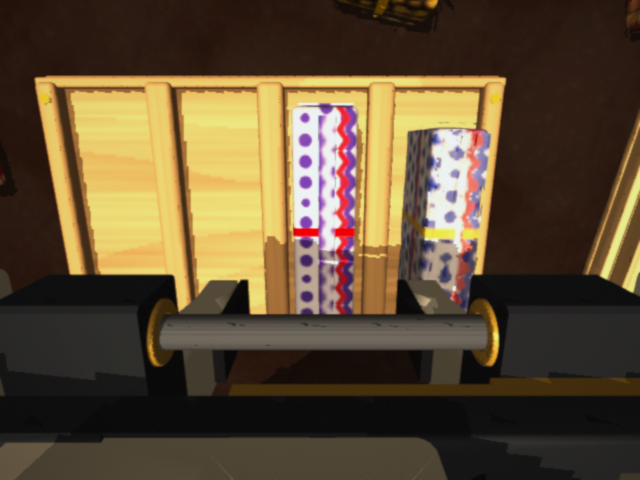

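The dot bar stands square in slot 2 from the right (pack at u 293–357, slot at 284–370). The stripe bar is next.

Converted, 32 cm is 0.32, 28 cm is 0.28, 8 degrees is 0.0667.

Call:
send_rows(plan=[[[0, 0.04, 0, 0, 0, 0.0083], [0, 0.08, 0, 0, 0, 0.0167], [0, 0.12, 0, 0, 0, 0.025], [-0.001, 0.16, 0, 0, 0, 0.0333], [-0.001, 0.2, 0, 0, 0, 0.0417], [-0.002, 0.24, 0, 0, 0, 0.05], [-0.002, 0.28, 0, 0, 0, 0.0583], [-0.003, 0.32, 0, 0, 0, 0.0667]]])

```text
clock: 15.7
tool_pos: [0.5327, -0.1117, 0.1986]
orientation: [180.0, 0.1, -2.8]
force: [1.8, 0.9, 0.1]
opening: 0.0659
gripper_force: 0.0
```

Converted, 19 cm is 0.19, 16 cm is 0.16.

Call:
send_rows(plan=[[[-0.01, 0.04, 0, 0, 0, 0], [-0.015, 0.08, 0, 0, 0, 0], [-0.025, 0.12, 0, 0, 0, 0], [-0.029, 0.16, 0, 0, 0, 0], [-0.029, 0.19, 0, 0, 0, 0], [-0.029, 0.19, 0, 0, 0, 0], [-0.029, 0.19, 0, 0, 0, 0], [-0.029, 0.19, 0, 0, 0, 0]]])

```text
clock: 16.37
tool_pos: [0.4948, -0.2979, 0.1984]
orientation: [-180.0, 0.1, -2.8]
force: [0.1, 0.3, -0.4]
opening: 0.0658
gripper_force: 0.0
```

Run:
```python
from h import *
s=ctrl.snapshot("wrist");np.savez("w8.npz",**s);cv2.imwrite("pics/w8.png",s["img"][:,:,::-1])
go([.549,-.301,.20,-2.8])
```

```text
t 16.42 p [ 0.4952 -0.2975  0.1988] rpy [-1.7997e+02  8.0000e-02 -2.7500e+00] q [-12.  13. -14.  -0. -63.  99.] F [-0.7  0.   0.1] op 0.0655
[0.549, -0.301, 0.2, -2.8] ([5.39, 0.09, -0.12], np.float64(0.05))
```

View pics/w8.png

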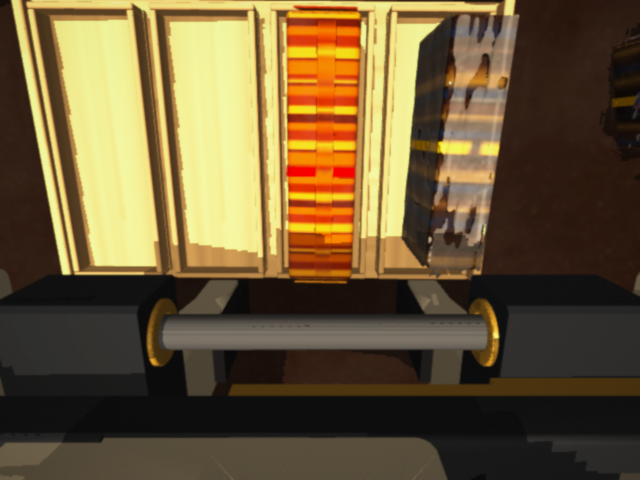

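This view happens to show both remaining packs in full. Stripe's top face runs from (288,14)–(362,14) to (289,277)–(354,277). Dark's runs from (450,18)–(518,16) to (430,268)–(487,270).

Run:
```python
from h import *
s=np.load("w8.npz")
for n,c,z in(("stripe",[[288,14],[362,14],[354,277],[289,277]],.08),("dark",[[450,18],[518,16],[487,270],[430,268]],.101)):
    w=ray(s,c,z)[:,:2]*1000;f=(w[0]+w[1])/2;b=(w[2]+w[3])/2
    print(n,"c",w.mean(0).round(1),"len",np.linalg.norm(f-b).round(1),"yaw",np.degrees(np.arctan2(*(f-b)[::-1])).round(2),"wid",np.linalg.norm(w[0]-w[1]).round(1),np.linalg.norm(w[3]-w[2]).round(1))
```

```text
stripe c [ 550.2 -300.1] len 181.4 yaw -3.53 wid 47.8 50.3
dark c [ 548.9 -396.3] len 160.0 yaw -2.78 wid 40.6 40.7
```

Converted, 5.4 cm is 0.054, 5 cm is 0.05, 0.2 degrees is 0.0017.

Call:
send_rows(plan=[[[0.025, 0, 0, 0, 0, 0.0017], [0.054, 0, 0, 0, 0, 0.0017], [0.054, 0, 0, 0, 0, 0.0017], [0.054, 0, 0, 0, 0, 0.0017], [0.054, 0, 0, 0, 0, 0.0017], [0.054, 0, 0.03, 0, 0, 0.0017], [0.054, 0, 0.05, 0, 0, 0.0017], [0.054, 0, 0.05, 0, 0, 0.0017]]])

```text
clock: 17.08
tool_pos: [0.5465, -0.299, 0.1457]
orientation: [-179.9, 0.4, -3.0]
force: [-0.2, 0.3, -0.0]
opening: 0.0661
gripper_force: 0.0
```

Run:
```python
from h import *
go([.549,-.3005,.05,-3])
```

```text
t 17.08 p [ 0.5465 -0.299   0.1457] rpy [-179.87    0.35   -2.96] q [-11.  19. -12.  -0. -59.  98.] F [-0.2  0.3 -0. ] op 0.0661
[0.549, -0.3005, 0.05, -3] ([0.26, 0.13, 9.57], np.float64(0.04))
```

Call:
send_rows(plan=[[[0.002, 0.001, 0.02, 0, 0, 0], [0.002, 0.001, 0.04, 0, 0, 0], [0.002, 0.001, 0.06, 0, 0, 0], [0.002, 0.001, 0.08, 0, 0, 0], [0.002, 0.001, 0.09, 0, 0, 0], [0.002, 0.001, 0.095, 0, 0, 0], [0.002, 0.001, 0.095, 0, 0, 0]]])

```text
clock: 17.67
tool_pos: [0.5512, -0.3017, 0.0546]
orientation: [180.0, 0.0, -2.9]
force: [0.4, 0.1, 0.1]
opening: 0.0656
gripper_force: 0.0
```

Call:
send_rows(plan=[[[0, 0, 0, 0, 0, 0], [0, 0, 0, 0, 0, 0], [0, 0, 0, 0, 0, 0], [0, 0, 0, 0, 0, 0], [0, 0, 0, 0, 0, 0], [0, 0, 0, 0, 0, 0], [0, 0, 0, 0, 0, 0]]], fingers=0.3)

```text
clock: 18.25
tool_pos: [0.5523, -0.3019, 0.056]
orientation: [180.0, -0.1, -2.9]
force: [-1.3, 2.1, 6.0]
opening: 0.0511
gripper_force: 30.0
```

Converted, -15 cm is -0.15, -12 cm is -0.12.

Call:
send_rows(plan=[[[0, 0, -0.01, 0, 0, 0], [0, 0, -0.03, 0, 0, 0], [0, 0, -0.06, 0, 0, 0], [0, 0, -0.09, 0, 0, 0], [0, 0, -0.12, 0, 0, 0], [0, 0, -0.15, 0, 0, 0], [0, 0, -0.15, 0, 0, 0], [0, 0, -0.15, 0, 0, 0]]])

```text
clock: 18.92
tool_pos: [0.5522, -0.3021, 0.2073]
orientation: [180.0, -0.2, -3.0]
force: [0.2, 0.5, -2.7]
opening: 0.0511
gripper_force: 30.0
```

Run:
```python
from h import *
go([.51,0,.20,1],[.4983,.2993,.20,5.2])
```

```text
t 18.92 p [ 0.5522 -0.3021  0.2073] rpy [179.96  -0.24  -2.96] q [-11.  17.  -7.   0. -66.  98.] F [ 0.2  0.5 -2.7] op 0.0511
[0.51, 0, 0.2, 1] ([-5.77, -29.95, 0.73], np.float64(-3.96))
[0.4983, 0.2993, 0.2, 5.2] ([-8.48, -59.78, 0.73], np.float64(-8.16))
```

Converted, -31 cm is -0.31, -28 cm is -0.28, -4 degrees is -0.0333.

Call:
send_rows(plan=[[[-0.008, -0.04, 0, 0, 0, -0.0083], [-0.016, -0.08, 0, 0, 0, -0.0167], [-0.024, -0.12, 0, 0, 0, -0.0208], [-0.032, -0.16, 0, 0, 0, -0.025], [-0.04, -0.2, 0, 0, 0, -0.025], [-0.048, -0.24, 0, 0, 0, -0.0292], [-0.054, -0.28, 0, 0, 0, -0.0333], [-0.058, -0.31, 0, 0, 0, -0.0333]]])

```text
clock: 19.58
tool_pos: [0.5077, 0.0129, 0.2036]
orientation: [180.0, 0.1, 1.1]
force: [0.3, -0.7, -2.5]
opening: 0.0512
gripper_force: 30.0
```

Run:
```python
from h import *
go([.5013,.2996,.20,5.2])
```

```text
t 19.58 p [0.5077 0.0129 0.2036] rpy [1.80e+02 1.10e-01 1.11e+00] q [ 24.   6. -22.  -0. -62.  68.] F [ 0.3 -0.7 -2.5] op 0.0512
[0.5013, 0.2996, 0.2, 5.2] ([-0.08, -28.67, 0.36], np.float64(-4.09))
```

Converted, -28.5 cm is -0.285, -27 cm is -0.27, -2.5 degrees is -0.0208.

Call:
send_rows(plan=[[[0, -0.04, 0, 0, 0, -0.0083], [0, -0.08, 0, 0, 0, -0.0167], [-0.001, -0.12, 0, 0, 0, -0.0208], [-0.001, -0.16, 0, 0, 0, -0.025], [-0.001, -0.2, 0, 0, 0, -0.0333], [-0.001, -0.24, 0, 0, 0, -0.0342], [-0.001, -0.27, 0.003, 0, 0, -0.0342], [-0.001, -0.285, 0.003, 0, 0, -0.0342]]])

```text
clock: 20.25
tool_pos: [0.5021, 0.2985, 0.1995]
orientation: [179.9, 0.1, 5.3]
force: [-0.1, 0.3, -1.7]
opening: 0.0511
gripper_force: 30.0
```

Converted, 11 cm is 0.11, 9 cm is 0.09.

Call:
send_rows(plan=[[[0, 0, 0.03, 0, 0, 0], [0, 0, 0.05, 0, 0, 0], [0, 0, 0.07, 0, 0, 0], [0, 0, 0.09, 0, 0, 0], [0, 0, 0.11, 0, 0, 0], [0, 0, 0.11, 0, 0, 0], [0, 0, 0.11, 0, 0, 0], [0, 0, 0.11, 0, 0, 0]]])

```text
clock: 20.92
tool_pos: [0.5036, 0.2956, 0.0922]
orientation: [180.0, -0.0, 5.2]
force: [0.6, -0.2, -1.9]
opening: 0.0511
gripper_force: 30.0
```

Run:
```python
from h import *
go([.5013,.2996,.055,5.2])
```

```text
t 20.92 p [0.5036 0.2956 0.0922] rpy [ 1.7999e+02 -2.0000e-02  5.1500e+00] q [ 50.  19. -21.   0. -50.  46.] F [ 0.6 -0.2 -1.9] op 0.0511
[0.5013, 0.2996, 0.055, 5.2] ([-0.19, -0.42, 3.72], np.float64(-0.05))
```

Converted, 3.5 cm is 0.035, 3 cm is 0.03.

Call:
send_rows(plan=[[[-0.002, -0.004, 0.01, 0, 0, 0], [-0.002, -0.004, 0.02, 0, 0, 0], [-0.002, -0.004, 0.03, 0, 0, 0], [-0.002, -0.004, 0.035, 0, 0, 0], [-0.002, -0.004, 0.035, 0, 0, 0], [-0.002, -0.004, 0.035, 0, 0, 0], [-0.002, -0.004, 0.035, 0, 0, 0]]])

```text
clock: 21.5
tool_pos: [0.5009, 0.2995, 0.0565]
orientation: [180.0, 0.0, 5.1]
force: [-0.1, 0.7, -2.0]
opening: 0.051
gripper_force: 30.0
```

Run:
```python
from h import *
go([.5013,.2996,.055,5.2])
```

```text
t 21.5 p [0.5009 0.2995 0.0565] rpy [179.99   0.     5.15] q [ 50.  21. -23.   0. -46.  45.] F [-0.1  0.7 -2. ] op 0.051
[0.5013, 0.2996, 0.055, 5.2] ([0.04, -0.01, 0.15], np.float64(-0.05))
```

Converted, 0.15 cm is 0.0015, 0.1 cm is 0.001.

Call:
send_rows(plan=[[[0, 0, 0.001, 0, 0, 0], [0, 0, 0.0015, 0, 0, 0], [0, 0, 0.0015, 0, 0, 0], [0, 0, 0.0015, 0, 0, 0]]])

```text
clock: 21.83
tool_pos: [0.5009, 0.2995, 0.0551]
orientation: [-180.0, -0.0, 5.1]
force: [0.2, 0.0, -1.9]
opening: 0.0511
gripper_force: 30.0
```

Call:
send_rows(plan=[[[0, 0, 0, 0, 0, 0], [0, 0, 0, 0, 0, 0], [0, 0, 0, 0, 0, 0], [0, 0, 0, 0, 0, 0], [0, 0, 0, 0, 0, 0], [0, 0, 0, 0, 0, 0]]], fingers=0.75)

```text
clock: 22.33
tool_pos: [0.501, 0.2996, 0.0552]
orientation: [-180.0, -0.0, 5.2]
force: [0.3, -0.1, -0.0]
opening: 0.0654
gripper_force: 0.0
```

Converted, -15 cm is -0.15, -12 cm is -0.12.

Call:
send_rows(plan=[[[0, 0, -0.01, 0, 0, 0], [0, 0, -0.03, 0, 0, 0], [0, 0, -0.06, 0, 0, 0], [0, 0, -0.09, 0, 0, 0], [0, 0, -0.12, 0, 0, 0], [0, 0, -0.15, 0, 0, 0], [0, 0, -0.15, 0, 0, 0], [0, 0, -0.15, 0, 0, 0]]])

```text
clock: 23.0
tool_pos: [0.5017, 0.3003, 0.2081]
orientation: [-179.8, -0.2, 5.2]
force: [-0.3, -0.5, -1.1]
opening: 0.0658
gripper_force: 0.0
```

Run:
```python
from h import *
s=ctrl.snapshot("wrist");np.savez("w9.npz",**s);cv2.imwrite("pics/w9.png",s["img"][:,:,::-1])
go([.51,-.03,.20,1],[.549,-.397,.20,-3])
```

```text
t 23.05 p [0.5009 0.2996 0.2062] rpy [-1.7991e+02 -7.0000e-02  5.1400e+00] q [ 50.  13. -13.  -0. -64.  45.] F [ 0.  -0.7 -0.6] op 0.0657
[0.51, -0.03, 0.2, 1] ([-2.05, 32.91, 0.62], np.float64(4.14))
[0.549, -0.397, 0.2, -3] ([-1.45, 69.82, 0.62], np.float64(8.14))
```

View pics/w9.png

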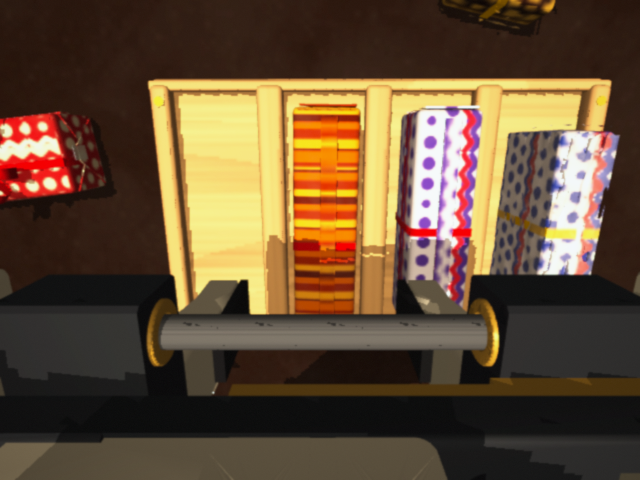

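The stripe bar stands square in slot 2 from the left (pack at u 293–360, slot at 283–368). The dark slab is next.

Converted, 32 cm is 0.32, 28 cm is 0.28, 4.1 degrees is 0.0342.

Call:
send_rows(plan=[[[-0.004, 0.04, 0, 0, 0, 0.0083], [-0.008, 0.08, 0, 0, 0, 0.0167], [-0.012, 0.12, 0, 0, 0, 0.025], [-0.016, 0.16, 0, 0, 0, 0.0333], [-0.02, 0.2, 0, 0, 0, 0.0342], [-0.02, 0.24, 0, 0, 0, 0.0342], [-0.02, 0.28, 0, 0, 0, 0.0342], [-0.02, 0.32, 0, 0, 0, 0.0342]]])

```text
clock: 23.72
tool_pos: [0.5086, -0.023, 0.2043]
orientation: [180.0, 0.1, 1.1]
force: [2.0, 0.7, -0.3]
opening: 0.0655
gripper_force: 0.0
```

Run:
```python
from h import *
go([.549,-.397,.20,-3])
```

```text
t 23.72 p [ 0.5086 -0.023   0.2043] rpy [1.7998e+02 9.0000e-02 1.0700e+00] q [ 20.   6. -22.  -0. -62.  72.] F [ 2.   0.7 -0.3] op 0.0655
[0.549, -0.397, 0.2, -3] ([3.34, 37.47, 0.43], np.float64(4.07))
```

Converted, 32 cm is 0.32, 28 cm is 0.28, 4 degrees is 0.0333.

Call:
send_rows(plan=[[[0.004, 0.04, 0, 0, 0, 0.0083], [0.008, 0.08, 0, 0, 0, 0.0167], [0.012, 0.12, 0, 0, 0, 0.025], [0.016, 0.16, 0, 0, 0, 0.0333], [0.02, 0.2, 0, 0, 0, 0.0333], [0.025, 0.24, 0, 0, 0, 0.0333], [0.029, 0.28, 0, 0, 0, 0.0333], [0.032, 0.32, 0, 0, 0, 0.0333]]])

```text
clock: 24.38
tool_pos: [0.5468, -0.3422, 0.2036]
orientation: [-180.0, 0.1, -3.0]
force: [-0.1, 1.5, -0.1]
opening: 0.066
gripper_force: 0.0
```

Converted, 5 cm is 0.05, 3 cm is 0.03.

Call:
send_rows(plan=[[[0.002, 0.03, 0, 0, 0, 0], [0.002, 0.05, 0, 0, 0, 0], [0.002, 0.05, 0, 0, 0, 0], [0.002, 0.05, 0, 0, 0, 0], [0.002, 0.05, 0, 0, 0, 0], [0.002, 0.05, 0, 0, 0, 0]]])

```text
clock: 24.88
tool_pos: [0.5469, -0.3894, 0.2046]
orientation: [-180.0, 0.0, -2.9]
force: [-0.2, 0.5, 0.5]
opening: 0.0659
gripper_force: 0.0
```

Run:
```python
from h import *
go([.549,-.397,.070,-3])
```

```text
t 24.88 p [ 0.5469 -0.3894  0.2046] rpy [-1.7997e+02  5.0000e-02 -2.9000e+00] q [-19.  21.  -2.  -0. -68. 106.] F [-0.2  0.5  0.5] op 0.0659
[0.549, -0.397, 0.07, -3] ([0.25, 0.75, 13.46], np.float64(0.1))
```

Converted, 5 cm is 0.05, 4 cm is 0.04.

Call:
send_rows(plan=[[[0.002, 0.008, 0, 0, 0, 0], [0.002, 0.008, 0.02, 0, 0, 0], [0.002, 0.008, 0.04, 0, 0, 0], [0.002, 0.008, 0.05, 0, 0, 0], [0.002, 0.008, 0.05, 0, 0, 0], [0.002, 0.008, 0.05, 0, 0, 0], [0.002, 0.008, 0.05, 0, 0, 0]]])

```text
clock: 25.47
tool_pos: [0.5493, -0.3988, 0.1564]
orientation: [179.9, -0.1, -2.9]
force: [0.1, -0.6, 0.2]
opening: 0.0663
gripper_force: 0.0
```

Run:
```python
from h import *
go([.549,-.398,.070,-3])
```

```text
t 25.47 p [ 0.5493 -0.3988  0.1564] rpy [ 1.7994e+02 -7.0000e-02 -2.9100e+00] q [-20.  24.  -4.   0. -62. 107.] F [ 0.1 -0.6  0.2] op 0.0663
[0.549, -0.398, 0.07, -3] ([-0.03, -0.08, 8.64], np.float64(0.09))
```

Converted, 8.6 cm is 0.086, 8 cm is 0.08.

Call:
send_rows(plan=[[[0, 0, 0.02, 0, 0, 0], [0, 0, 0.04, 0, 0, 0], [0, 0, 0.06, 0, 0, 0], [0, 0, 0.08, 0, 0, 0], [0, 0, 0.086, 0, 0, 0], [0, 0, 0.086, 0, 0, 0], [0, 0, 0.086, 0, 0, 0]]])

```text
clock: 26.05
tool_pos: [0.5493, -0.3989, 0.0703]
orientation: [180.0, -0.1, -2.9]
force: [-0.6, 0.0, 0.3]
opening: 0.0658
gripper_force: 0.0
```

Call:
send_rows(plan=[[[0, 0, 0, 0, 0, 0], [0, 0, 0, 0, 0, 0], [0, 0, 0, 0, 0, 0], [0, 0, 0, 0, 0, 0], [0, 0, 0, 0, 0, 0], [0, 0, 0, 0, 0, 0], [0, 0, 0, 0, 0, 0], [0, 0, 0, 0, 0, 0]]], fingers=0.2)

```text
clock: 26.72
tool_pos: [0.5489, -0.3986, 0.0697]
orientation: [180.0, -0.0, -2.9]
force: [-1.0, 2.4, 5.8]
opening: 0.0401
gripper_force: 29.6
```

Converted, -14 cm is -0.14, -12 cm is -0.12.

Call:
send_rows(plan=[[[0, 0, -0.01, 0, 0, 0], [0, 0, -0.03, 0, 0, 0], [0, 0, -0.06, 0, 0, 0], [0, 0, -0.09, 0, 0, 0], [0, 0, -0.12, 0, 0, 0], [0, 0, -0.14, 0, 0, 0], [0, 0, -0.14, 0, 0, 0], [0, 0, -0.14, 0, 0, 0]]])

```text
clock: 27.38
tool_pos: [0.5489, -0.3986, 0.2105]
orientation: [180.0, -0.1, -3.0]
force: [0.1, 0.5, -2.0]
opening: 0.0401
gripper_force: 29.6
```

Run:
```python
from h import *
go([.51,-.09,.21,0],[.49,.3909,.20,5.2])
```

```text
t 27.38 p [ 0.5489 -0.3986  0.2105] rpy [ 1.7998e+02 -1.4000e-01 -2.9700e+00] q [-20.  21.  -0.  -0. -68. 107.] F [ 0.1  0.5 -2. ] op 0.0401
[0.51, -0.09, 0.21, 0] ([-5.48, -30.61, 0.05], np.float64(-2.97))
[0.49, 0.3909, 0.2, 5.2] ([-9.97, -78.54, 1.05], np.float64(-8.17))
```

Converted, -31 cm is -0.31, -1.4 cm is -0.014, -3 degrees is -0.025.

Call:
send_rows(plan=[[[-0.007, -0.04, 0, 0, 0, -0.0042], [-0.014, -0.08, 0, 0, 0, -0.0083], [-0.021, -0.12, 0, 0, 0, -0.0125], [-0.028, -0.16, 0, 0, 0, -0.0167], [-0.035, -0.2, 0, 0, 0, -0.0208], [-0.042, -0.24, 0, 0, 0, -0.025], [-0.049, -0.28, 0, 0, 0, -0.025], [-0.055, -0.31, 0, 0, 0, -0.025]]])

```text
clock: 28.05
tool_pos: [0.5078, -0.0837, 0.2076]
orientation: [-180.0, 0.1, 0.1]
force: [0.7, -0.6, -1.5]
opening: 0.04
gripper_force: 29.8
```

Converted, -31 cm is -0.31, -28 cm is -0.28, -1.5 degrees is -0.0125.

Call:
send_rows(plan=[[[0, -0.04, 0, 0, 0, -0.0042], [0, -0.08, 0, 0, 0, -0.0083], [0, -0.12, 0, 0, 0, -0.0125], [0, -0.16, 0, 0, 0, -0.0167], [0, -0.2, 0, 0, 0, -0.0208], [0, -0.24, 0, 0, 0, -0.025], [0, -0.28, 0, 0, 0, -0.0292], [0, -0.31, 0, 0, 0, -0.0333]]])

```text
clock: 28.72
tool_pos: [0.5081, 0.2263, 0.2075]
orientation: [179.9, 0.1, 4.1]
force: [0.9, -0.5, -2.5]
opening: 0.0397
gripper_force: 29.8
```

Run:
```python
from h import *
go([.49,.3909,.20,5.2])
```

```text
t 28.72 p [0.5081 0.2263 0.2075] rpy [1.7994e+02 1.2000e-01 4.1200e+00] q [ 44.  10. -16.  -0. -64.  50.] F [ 0.9 -0.5 -2.5] op 0.0397
[0.49, 0.3909, 0.2, 5.2] ([-0.62, -16.55, 0.75], np.float64(-1.08))
```

Converted, -16.5 cm is -0.165, -15 cm is -0.15, -1.1 degrees is -0.0092.

Call:
send_rows(plan=[[[-0.002, -0.04, 0, 0, 0, -0.0042], [-0.004, -0.08, 0, 0, 0, -0.0092], [-0.006, -0.12, 0, 0, 0, -0.0092], [-0.006, -0.15, 0.003, 0, 0, -0.0092], [-0.006, -0.165, 0.007, 0, 0, -0.0092], [-0.006, -0.165, 0.007, 0, 0, -0.0092], [-0.006, -0.165, 0.007, 0, 0, -0.0092], [-0.006, -0.165, 0.007, 0, 0, -0.0092]]])

```text
clock: 29.38
tool_pos: [0.4913, 0.3869, 0.2009]
orientation: [179.9, 0.1, 5.1]
force: [-0.4, -0.9, -2.7]
opening: 0.04
gripper_force: 29.8
```

Converted, 9 cm is 0.09, 7 cm is 0.07.

Call:
send_rows(plan=[[[0, 0, 0.03, 0, 0, 0], [0, 0, 0.05, 0, 0, 0], [0, 0, 0.07, 0, 0, 0], [0, 0, 0.09, 0, 0, 0], [0, 0, 0.09, 0, 0, 0], [0, 0, 0.09, 0, 0, 0], [0, 0, 0.09, 0, 0, 0]]])

```text
clock: 29.97
tool_pos: [0.4925, 0.3879, 0.1135]
orientation: [-180.0, -0.1, 5.1]
force: [0.3, -0.2, -1.8]
opening: 0.0399
gripper_force: 29.8
```

Run:
```python
from h import *
go([.49,.3909,.069,5.2])
```

```text
t 29.97 p [0.4925 0.3879 0.1135] rpy [-1.7996e+02 -7.0000e-02  5.1200e+00] q [ 56.  21. -14.   0. -55.  39.] F [ 0.3 -0.2 -1.8] op 0.0399
[0.49, 0.3909, 0.069, 5.2] ([-0.23, -0.32, 4.45], np.float64(-0.08))
```

Converted, 4.2 cm is 0.042, 4 cm is 0.04.

Call:
send_rows(plan=[[[-0.002, -0.003, 0.005, 0, 0, 0], [-0.002, -0.003, 0.015, 0, 0, 0], [-0.002, -0.003, 0.03, 0, 0, 0], [-0.002, -0.003, 0.04, 0, 0, 0], [-0.002, -0.003, 0.042, 0, 0, 0], [-0.002, -0.003, 0.042, 0, 0, 0], [-0.002, -0.003, 0.042, 0, 0, 0]]])

```text
clock: 30.55
tool_pos: [0.4895, 0.391, 0.0702]
orientation: [180.0, -0.0, 5.2]
force: [-0.3, 0.1, -1.8]
opening: 0.0398
gripper_force: 29.9
```

Run:
```python
from h import *
go([.49,.3909,.069,5.2])
```

```text
t 30.55 p [0.4895 0.391  0.0702] rpy [ 1.7999e+02 -1.0000e-02  5.1700e+00] q [ 56.  24. -17.   0. -50.  39.] F [-0.3  0.1 -1.8] op 0.0398
[0.49, 0.3909, 0.069, 5.2] ([0.05, 0.01, 0.12], np.float64(-0.03))
```

Now I'll lower, release, rise and back off to look at the whole rack.

Converted, 0.1 cm is 0.001.

Call:
send_rows(plan=[[[0, 0, 0.001, 0, 0, 0], [0, 0, 0.001, 0, 0, 0], [0, 0, 0.001, 0, 0, 0]]])

```text
clock: 30.8
tool_pos: [0.4896, 0.391, 0.0694]
orientation: [-180.0, -0.0, 5.1]
force: [-0.0, -0.6, -2.9]
opening: 0.0397
gripper_force: 29.9
```

Call:
send_rows(plan=[[[0, 0, 0, 0, 0, 0], [0, 0, 0, 0, 0, 0], [0, 0, 0, 0, 0, 0], [0, 0, 0, 0, 0, 0], [0, 0, 0, 0, 0, 0], [0, 0, 0, 0, 0, 0]]], fingers=0.7)

```text
clock: 31.3
tool_pos: [0.4895, 0.391, 0.0692]
orientation: [-180.0, -0.0, 5.1]
force: [0.2, -0.5, 0.1]
opening: 0.0607
gripper_force: 0.0
```

Converted, -18 cm is -0.18, -15 cm is -0.15.

Call:
send_rows(plan=[[[0, 0, -0.01, 0, 0, 0], [0, 0, -0.03, 0, 0, 0], [0, 0, -0.06, 0, 0, 0], [0, 0, -0.09, 0, 0, 0], [0, 0, -0.12, 0, 0, 0], [0, 0, -0.15, 0, 0, 0], [0, 0, -0.18, 0, 0, 0], [0, 0, -0.18, 0, 0, 0]]])

```text
clock: 31.97
tool_pos: [0.4918, 0.3926, 0.2573]
orientation: [-179.6, -0.5, 5.2]
force: [1.1, 1.2, 1.1]
opening: 0.0612
gripper_force: 0.0
```

Converted, 14 cm is 0.14, -11 cm is -0.11.

Call:
send_rows(plan=[[[-0.01, 0.04, -0.03, 0, 0, 0], [-0.02, 0.07, -0.06, 0, 0, 0], [-0.03, 0.1, -0.09, 0, 0, 0], [-0.04, 0.14, -0.11, 0, 0, 0], [-0.04, 0.14, -0.11, 0, 0, 0], [-0.04, 0.14, -0.11, 0, 0, 0], [-0.04, 0.14, -0.11, 0, 0, 0], [-0.04, 0.14, -0.11, 0, 0, 0]]])

```text
clock: 32.63
tool_pos: [0.462, 0.248, 0.3587]
orientation: [-180.0, 0.0, 5.1]
force: [0.4, -0.2, 0.0]
opening: 0.0618
gripper_force: 0.0
```

Run:
```python
from h import *
s=ctrl.snapshot("wrist");np.savez("w10.npz",**s);c=s["img"][:270,:,::-1][30:270,150:500];cv2.imwrite("pics/w10.png",cv2.resize(c,None,fx=2.2,fy=2.2,interpolation=cv2.INTER_CUBIC))
obs()
```

```text
t 32.68 p [0.4619 0.2483 0.3581] rpy [1.7996e+02 7.0000e-02 5.1600e+00] q [ 50.   3.  -5.  -0. -82.  45.] F [ 0.1  0.7 -1. ] op 0.0618
```

View pics/w10.png

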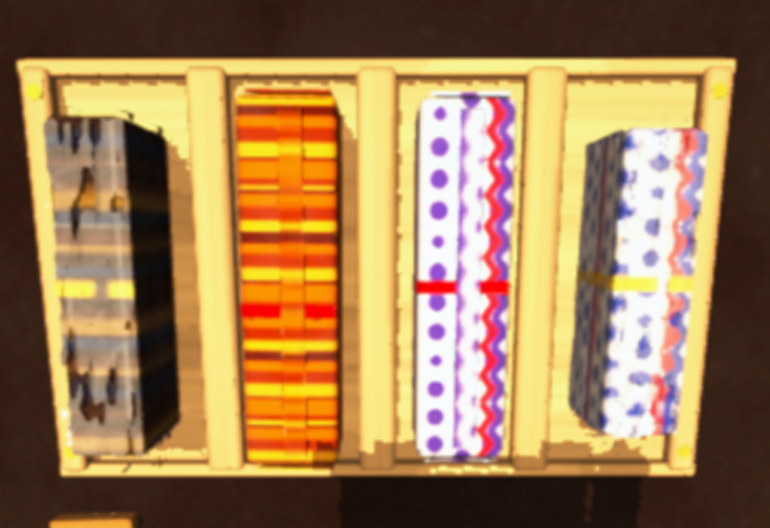

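The overview shows the order left to right as dark, stripe, dot, pale, all upright. I'll do a final numeric check against the rack corners at (18,60), (736,60), (694,474) and (60,475) in the crop.

Run:
```python
from h import *
s=np.load("w10.npz")
def W(c,z): return ray(s,np.float64(c)/2.2+[150,30],z)[:,:2]*1000
rk=W([[18,60],[736,60],[694,474],[60,475]],.030);D=rk.mean(0)
x=(rk[0]+rk[1]-rk[2]-rk[3]);a=np.arctan2(x[1],x[0]);M=np.array([[np.cos(a),-np.sin(a)],[np.sin(a),np.cos(a)]])
print("rack",D.round(1),np.degrees(a).round(2),((rk-D)@M).round(0).tolist())
for n,c,z in(("dark",[[45,118],[122,118],[140,454],[70,452]],.098),("stripe",[[236,93],[330,92],[336,463],[245,463]],.079),("dot",[[421,96],[514,96],[500,458],[418,458]],.081),("pale",[[622,132],[706,130],[676,435],[607,435]],.093)):
    w=(W(c,z)-D)@M;f=w[:2].mean(0);b=w[2:].mean(0);print(n,w.mean(0).round(1),"len",(f-b)[0].round(0),"dyaw",np.degrees(np.arctan2(*(f-b)[::-1])).round(1))
```

```text
rack [505.2 253.9] 5.11 [[115.0, 191.0], [115.0, -191.0], [-114.0, -192.0], [-115.0, 192.0]]
dark [ -2.8 138.5] len 161.0 dyaw -1.4
stripe [-1.2 46.1] len 186.0 dyaw -0.4
dot [ -0.4 -43.9] len 181.0 dyaw 0.2
pale [  -1.  -136.7] len 148.0 dyaw 0.7
```

```bash
python3 -c "
from plant import ctrl
print(ctrl.close_job())"
```

```text
the job is handed in; nothing more can be done
None
```

All four packs now stand upright in the display rack in reverse order (left to right: dark, stripe, dot, pale), each measured within about 3 mm and 1.5° of centred and square in its slot, and the job was handed in at about 33 s.

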